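# Crank the specimen in under the dial gauge probe

### The job

In this measuring lab, wind the hand crank of the long low measuring slide so that its carriage travels along the rails until the round steel specimen on it stands centred under the tip of the dial gauge, then let go of the crank. Turning the crank clockwise, seen from above, drives the carriage towards the gauge, 50 mm per turn. Do not push the carriage itself, and leave the small crank on top of the separate height stand alone.

Things in the scene. Friction and masses are not known exactly. Their poses are not given: they have to be found in the camera images.
- crank: Steel crank on the cream gearbox (65 mm high) at one end of the slide. Origin on its vertical axis, 78 mm above the table; x points along the arm (10 mm thick, 75 x 22), z up. At x = 55 mm an upright black grip, 22 mm diameter, 11 to 66 mm above the origin, spins freely: it can be led in circles of 55 mm radius without turning the gripper. Needs 4 N, stays where left; 1.2 to 2.2 turns needed.
- carriage: Aluminium carriage, 110 x 70 x 18 mm, on the slide's two rails; a steel disc (the specimen, 44 mm diameter, 20 mm high) is fixed at its middle between dark jaws. Origin: centre of its underside, below the disc's centre, 28 mm above the table; y points along the rails from crank to gauge. The crank drives it 50 mm per turn, clockwise towards the gauge; it can overrun by 40 mm.
- probe_tip (a point): Tip of the thin plunger pointing down from the round dial gauge (58 mm diameter), held on a column at the slide's far end, 280 mm from the crank axis. Fixed, 96 mm above the table, 30 mm above the specimen's top when that is below it. The line from crank axis to tip is the travel direction.
- stand_grip (a point): Middle of the small black grip (12 mm diameter, 30 mm tall, 30 mm off its axis, 231 mm above the table) of the crank on top of the separate height stand, a dark column on a 150 x 130 mm base to the robot's right. A bystander, not to be turned.

How it is judged:
By the outcome, as a careful person would: the job done as asked, in the order asked, and still so for the second after the job is handed in, with the robot touching nothing.
It also fails if it takes over 67 s, if anything falls off the work surface, if the arm or the gripper's body presses on something with over 40 N, if the wrist force passes 120 N, or if a joint passes its speed limit or range.

### The arm

A 6-joint arm with a two-finger parallel gripper is mounted at the origin on the work surface. World frame = base frame: x ahead of the robot, y to its left, z up, the work surface at z = 0. Lengths are in mm, angles in rad, forces in N, time in s.
With the tool pointing down it reaches from about 300 to 850 mm from the base axis. Payload 5.4 kg.
Tool frame: the origin (TCP) lies at the very end of the fingers, on their centre line; the grasp point (between the pads) lies 19 mm behind it (manip.grip_point_offset is the distance from the TCP to the grasp point, in mm); y points along the fingers, z is the direction in which the jaws open and shut, and the axes are right-handed (so a half turn about y gives the same grasp; the last joint's range is limited). The gripper opens to 85 mm and grips with 20 to 120 N. Pads are 22 mm wide; open, the fingers measure 114 mm over their backs; the gripper's body (76 mm by 85 mm) begins 54 mm behind the grasp point. The pads swing forward as they close: fully open they stand 13 mm farther back than shut.
Start: joints at [0.9, 0.158, 1.597, -0, 1.386, -0.21], TCP at [255.689, 515.004, 231.299] pointing down, gripper open.
Joint ranges: [-2.91, 2.91], [-0.94, 2.29], [0.18, 2.7], [-1.29, 4.43], [0.17, 2.64], [-3, 3]. Speed limits (rad/s): [2.57, 2.57, 3.14, 3.14, 3.14, 3.14].

### API

Orientations are given as a unit quaternion [x, y, z, w].
In Python, from plant import manip, kin, vision, read_t, read_joint_positions, read_joint_vel, read_joint_torque, read_eef_pos, read_eef_rot, read_force, read_torque, read_opening gives the robot as it stands. The module is installed in compiled form; this text tells all that it offers. Calls block until the motion is done:
- manip.movep(position, orientation): joint-space move of the TCP to a pose.
- manip.move_straight(position, frame=None, speed=150, force_limit=None): straight line of the TCP; frame=None keeps the orientation; speed is the mean speed in mm/s. With force_limit (N) it stops when the force on the tool has changed by that much, and returns True; else False.
- manip.goto_joints(angles): joint-space move.
- manip.open_jaws() and manip.grab(newtons=None): open the fingers fully, or close them until they stop; newtons is the grip in N (None keeps the last).
- manip.pause(seconds).
- kin.inverse_kinematics(position, orientation): joint angles nearest the present ones, or None.
- vision.grab_frame(name): name is "scene" or "side" or "wrist"; returns the picture (480x640x3 uint8, red, green, blue); there is no depth.
- vision.camera_params(name): a dict with "mtx" (3x3 intrinsics, pixels), "k1" (the pictures are not rectified: a ray, as slopes to the right and down, at radius r is drawn at 1 + k1 r^2 times it, then the intrinsics apply), "R" (3x3) and "t" (3): a world point X has camera coordinates R X + t; the wrist camera has in their place "tool_from_camera" (4x4, takes a point from camera to tool coordinates, whose origin is the TCP and whose axes are the tool frame's). Camera axes: x right, y down, z forward; pixel columns grow to the right and rows downward; lengths in mm; the calibration is good to about 2 mm. A picture is of the moment at which its call begins: read the wrist's pose just before it. camera_params takes no time and is no camera call.
A pose or a line that the arm cannot do raises manip.IKError and nothing moves.
- manip.finish_job(): hands the job in, once; it reports no verdict.
Readings, each from a call of its own:
- read_t(): time.
- read_joint_positions(): joint angles.
- read_joint_vel(): joint speeds.
- read_joint_torque(): joint torques, N m.
- read_eef_pos(): TCP position.
- read_eef_rot(): TCP orientation.
- read_force(): force on the tool from outside, world axes, zero at the start.
- read_torque(): the same for the moment, N m.
- read_opening(): finger opening in mm.
Only numpy, scipy, OpenCV 4.12 (cv2) and the standard library are available. Lean on these libraries where they do the work, as an engineer would, in place of code of your own. Each camera call takes 0.05 s, during which the arm holds its last target.

## Working session

There is one attempt and no reset: what is moved stays moved. The work goes in short steps, each a Python script; the robot and the scene stay as the last script left them, time stands still between calls to the robot, and variables do not carry over. Pictures are saved under pics/ and viewed, and the job is handed in when it is done.

```bash
mkdir -p pics; python3 - <<'E'
from plant import *
import cv2
for n in ("scene","side","wrist"):
    p=vision.camera_params(n); print(n,p)
    cv2.imwrite(f"pics/{n}0.png",vision.grab_frame(n)[:,:,::-1])
print(read_t(),read_eef_pos(),read_eef_rot(),read_opening())
E
```

```text
scene {'mtx': array([[510.63579481,   0.        , 322.55411381],
       [  0.        , 510.63579481, 234.58898936],
       [  0.        ,   0.        ,   1.        ]]), 'k1': -0.09766816843819058, 'R': array([[-0.1005924 ,  0.99492361,  0.0028601 ],
       [ 0.81140342,  0.08370037, -0.57846238],
       [-0.57576527, -0.05586823, -0.81570405]]), 't': array([ 107.03096461, -380.90377762, 1747.27239709])}
side {'mtx': array([[568.2932491 ,   0.        , 321.88747944],
       [  0.        , 568.2932491 , 240.86238229],
       [  0.        ,   0.        ,   1.        ]]), 'k1': -0.12009021570046796, 'R': array([[ 0.90369587, -0.42777418,  0.01852074],
       [-0.2494428 , -0.56113216, -0.78924584],
       [ 0.34801158,  0.70861834, -0.613798  ]]), 't': array([-578.2263648 ,  241.68488678, 1226.6164349 ])}
wrist {'mtx': array([[396.14328754,   0.        , 320.37257553],
       [  0.        , 396.14328754, 244.28196264],
       [  0.        ,   0.        ,   1.        ]]), 'k1': -0.046328177303312255, 'tool_from_camera': array([[-1.43364111e-03,  9.57322551e-01,  2.89018129e-01,
        -7.26223798e+01],
       [-1.80780177e-04, -2.89018669e-01,  9.57323444e-01,
        -1.41690932e+02],
       [ 9.99998956e-01,  1.32020949e-03,  5.87413985e-04,
        -1.03129946e+00],
       [ 0.00000000e+00,  0.00000000e+00,  0.00000000e+00,
         1.00000000e+00]])}
0.15 [255.3876553  514.65630228 230.53420294] [ 0.68888397 -0.16170184  0.16124907 -0.68796085] 85.62816872797801
```

View pics/scene0.png

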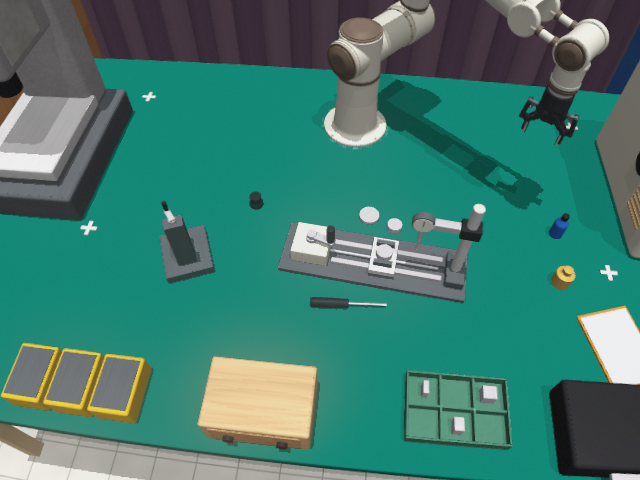

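View pics/side0.png

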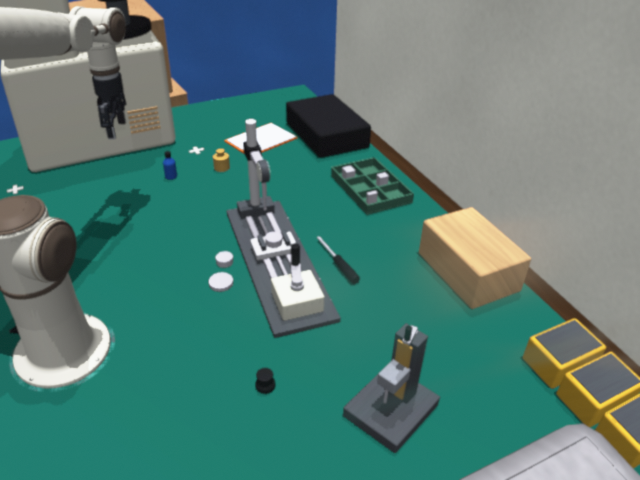

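View pics/wrist0.png

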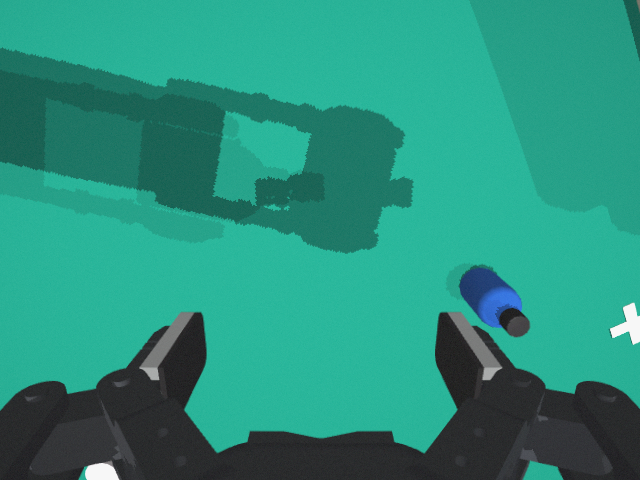

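The scene view shows the slide, with the crank pivot near (311,236), the grip near (331,235), the disc near (385,252) and the gauge near (424,222). The stand is on the left at (180,235). I'll enlarge both views.

```bash
python3 - <<'E'
import cv2
a=cv2.imread("pics/scene0.png")[190:310,270:490]; cv2.imwrite("pics/sc_z.png",cv2.resize(a,None,fx=3.6,fy=3.6,interpolation=cv2.INTER_CUBIC))
a=cv2.imread("pics/side0.png")[110:335,205:365]; cv2.imwrite("pics/si_z.png",cv2.resize(a,None,fx=2.6,fy=2.6,interpolation=cv2.INTER_CUBIC))
E
```

```text
(no output)
```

View pics/sc_z.png

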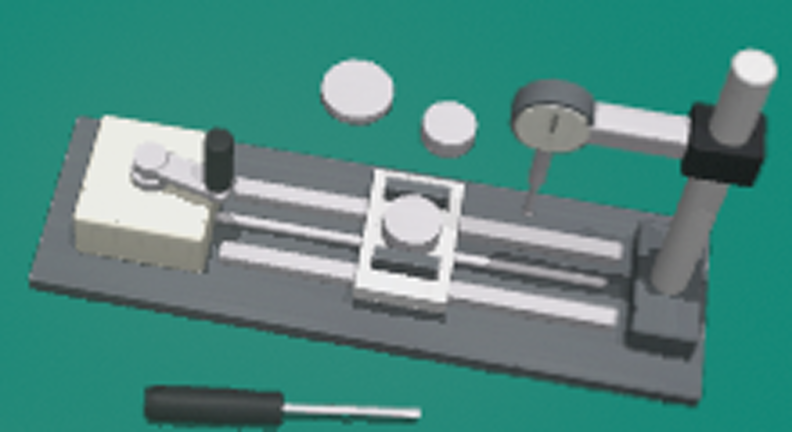

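View pics/si_z.png

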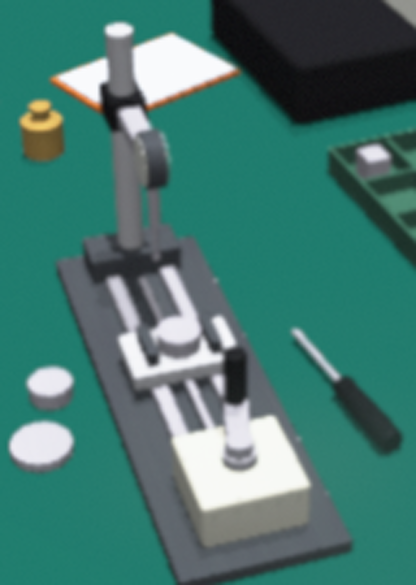

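```bash
cat > h.py <<'E'
import numpy as np, cv2
from plant import *
def ray(name,uv,T=None):
    p=vision.camera_params(name); K=p["mtx"]; k=p["k1"]
    r=cv2.undistortPoints(np.array([[uv]],float),K,np.array([k,0,0,0.]))[0,0]
    d=np.array([r[0],r[1],1.])
    if name=="wrist":
        M=T@p["tool_from_camera"]; return M[:3,3],M[:3,:3]@d
    return -p["R"].T@p["t"], p["R"].T@d
def atz(name,uv,z,T=None):
    c,d=ray(name,uv,T); return c+d*(z-c[2])/d[2]
def tri(rs):
    A=np.zeros((3,3));b=np.zeros(3)
    for c,d in rs:
        d=d/np.linalg.norm(d);P=np.eye(3)-np.outer(d,d);A+=P;b+=P@c
    return np.linalg.solve(A,b)
def proj(name,X,T=None):
    p=vision.camera_params(name)
    if name=="wrist":
        M=np.linalg.inv(T@p["tool_from_camera"]); x=M[:3,:3]@X+M[:3,3]
    else: x=p["R"]@X+p["t"]
    x=x[:2]/x[2]; x=x*(1+p["k1"]*(x@x)); return p["mtx"][:2,:2]@x+p["mtx"][:2,2]
def toolT():
    from scipy.spatial.transform import Rotation as R
    T=np.eye(4);T[:3,3]=read_eef_pos();T[:3,:3]=R.from_quat(read_eef_rot()).as_matrix();return T
E
python3 - <<'E'
from h import *
np.set_printoptions(precision=1,suppress=True)
m={"hub":((311.9,233.9),(296.9,285),88),"grip":((330.8,228.3),(295.4,245.4),144),"disc":((384.7,251.1),(274.2,238.5),66),"tip":((416.9,249.2),(265.4,209.2),96)}
for k,(a,b,z) in m.items():
    print(k,tri([ray("scene",a),ray("side",b)]),atz("scene",a,z),atz("side",b,z))
print(toolT())
E
```

```text
hub [530.9 -85.7  73. ] [538.4 -82.1  88. ] [ 526.1 -104.5   88. ]
grip [553.8 -31.2 140.7] [555.3 -30.6 144. ] [552.5 -36.  144. ]
disc [555.3 115.4  57.8] [559. 116.  66.] [552.4 103.1  66. ]
tip [564.6 197.2  94.7] [564.7 197.6  96. ] [564.4 194.1  96. ]
[[  0.9  -0.    0.4 255.4]
 [ -0.4  -0.    0.9 514.7]
 [ -0.   -1.   -0.  230.5]
 [  0.    0.    0.    1. ]]
```

```bash
cat >> h.py <<'E'
def down(a):  # jaw axis z at heading a (rad from +x)
    from scipy.spatial.transform import Rotation as R
    z=np.array([np.cos(a),np.sin(a),0]);y=np.array([0,0,-1.]);x=np.cross(y,z)
    return R.from_matrix(np.c_[x,y,z]).as_quat()
E
python3 - <<'E'
from h import *
a=np.arctan2(281,28); q=down(a)
for i,p in enumerate([(470,150,330),(460,-20,330)]):
    manip.movep(p,q); manip.pause(0.2)
    T=toolT(); np.save(f"w{i+1}.npy",T); cv2.imwrite(f"pics/wrist{i+1}.png",vision.grab_frame("wrist")[:,:,::-1]); print(read_t(),T[:3,3],T[:3,:3])
E
```

```text
2.0 [469.80167003 150.63648445 329.78155137] [[ 9.95182219e-01 -4.02463327e-04  9.80417766e-02]
 [-9.80417652e-02  4.79718147e-05  9.95182300e-01]
 [-4.05227621e-04 -9.99999918e-01  8.28248201e-06]]
2.9667 [460.19071327 -18.64571742 330.02132332] [[ 9.95306925e-01  1.01606595e-04  9.67683601e-02]
 [-9.67683867e-02  3.00756130e-04  9.95306882e-01]
 [ 7.20260655e-05 -9.99999950e-01  3.09176965e-04]]
```

View pics/wrist1.png

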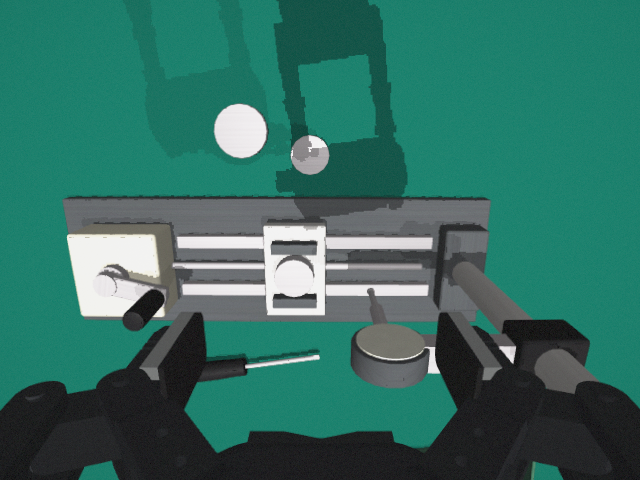

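View pics/wrist2.png

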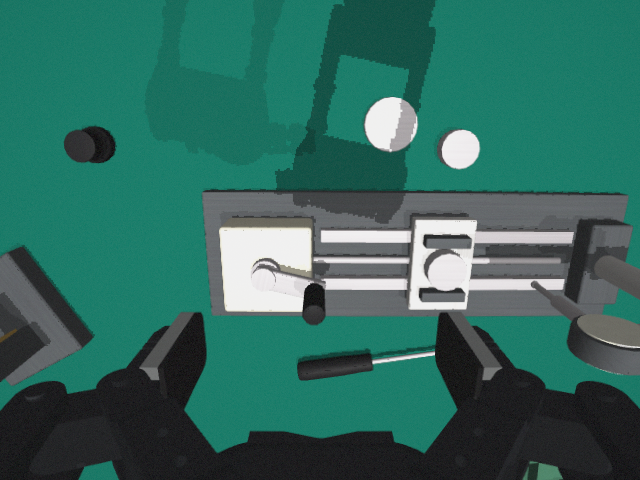

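```bash
python3 - <<'E'
import cv2,numpy as np
o=[]
for n,cs in ((1,[(120,295),(295,278),(375,300)]),(2,[(285,290),(445,270),(540,290)])):
    im=cv2.imread(f"pics/wrist{n}.png")
    o.append(np.hstack([cv2.resize(im[y-32:y+32,x-32:x+32],(264,264),interpolation=cv2.INTER_CUBIC) for x,y in cs]))
cv2.imwrite("pics/wz.png",np.vstack(o))
E
```

```text
(no output)
```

View pics/wz.png

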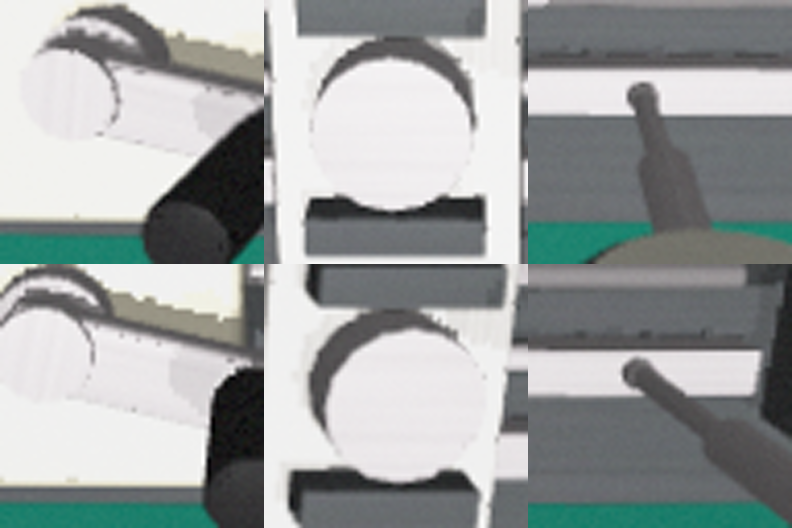

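```bash
python3 - <<'E'
from h import *
np.set_printoptions(precision=1,suppress=True)
T1,T2=np.load("w1.npy"),np.load("w2.npy")
m={"hub":((105,285.5),(264.2,279.8),92),"grip":((133.3,320),(314.5,313.5),144),"disc":((294,278.5),(447.4,272.4),66),"tip":((370.6,291.5),(534.2,284.7),96)}
for k,(a,b,z) in m.items():
    print(k,tri([ray("wrist",a,T1),ray("wrist",b,T2)]),atz("wrist",a,z,T1),atz("wrist",b,z,T2))
E
```

```text
hub [535.1 -85.5  89.2] [534.  -83.7  92. ] [534. -85.  92.]
grip [552.3 -34.  142.1] [551.6 -33.  144. ] [551.1 -33.9 144. ]
disc [555.5 111.9  64.5] [555.  112.1  66. ] [554.8 111.5  66. ]
tip [564.1 191.9  98.3] [565.2 192.1  96. ] [565.1 193.1  96. ]
```

```bash
python3 - <<'E'
from h import *
np.set_printoptions(precision=1,suppress=True)
q=down(np.arctan2(278,30.5))
manip.movep((552,-33.3,200),q)
print(read_t(), manip.move_straight((552,-33.3,98),speed=120,force_limit=8), read_eef_pos(),read_force())
manip.grab(35); print(read_t(),read_opening(),read_eef_pos(),read_force())
C=np.array([534.5,-85]); th0=np.arctan2(51.7,17.5); 
for i in range(1,5):
    th=th0-np.radians(15*i); p=C+55*np.array([np.cos(th),np.sin(th)])
    manip.move_straight((*p,98),speed=60); print(read_t(),read_eef_pos(),p,read_force(),read_opening())
E
```

```text
3.65 False [552.8 -33.5  99.1] [-0.6 -0.3 -0.4]
5.25 21.257576920488553 [552.1 -33.9  98.3] [-2.4 -2.9  3.3]
5.6417 [564.9 -40.3  98.3] [565.  -39.2] [-3.1 -5.   3.4] 21.0906302480718
6.0333 [575.4 -49.7  98.3] [575.8 -48.7] [-4.7 -3.5  5.2] 20.954449652559948
6.425 [583.1 -61.3  98.2] [583.8 -60.6] [-5.3 -3.7  5.8] 21.18303447271638
6.8167 [587.6 -74.5  98.3] [588.4 -74.2] [-6.5 -1.1  6.6] 21.185936529411556
```

```bash
python3 - <<'E'
from h import *
np.set_printoptions(precision=1,suppress=True)
C=np.array([534.5,-85]); th0=np.arctan2(51.7,17.5); fm=0
A=list(range(75,590,15))+[591]
P=[]
for a in A:
    th=th0-np.radians(a); p=C+55*np.array([np.cos(th),np.sin(th)])
    manip.move_straight((*p,98),speed=70); f=read_force(); fm=max(fm,np.linalg.norm(f)); e=read_eef_pos(); P.append(e[:2])
    if np.linalg.norm(f)>60: print("force",a,f); break
P=np.array(P)
x=np.linalg.lstsq(np.c_[2*P,np.ones(len(P))],(P**2).sum(1),rcond=None)[0]
print("fit",x[:2],np.sqrt(x[2]+x[0]**2+x[1]**2))
print(read_t(),e,p,f,fm,read_opening())
cv2.imwrite("pics/scene3.png",vision.grab_frame("scene")[:,:,::-1])
a=cv2.imread("pics/scene3.png")[150:310,250:500]; cv2.imwrite("pics/sc3_z.png",cv2.resize(a,None,fx=3,fy=3,interpolation=cv2.INTER_CUBIC))
E
```

```text
fit [533.7 -85.7] 55.045929738776735
19.6083 [ 481.8 -104.2   98.2] [ 482.9 -104.1] [-4.2 -1.6  9.3] 11.270979016460759 21.217575275329775
```

View pics/sc3_z.png

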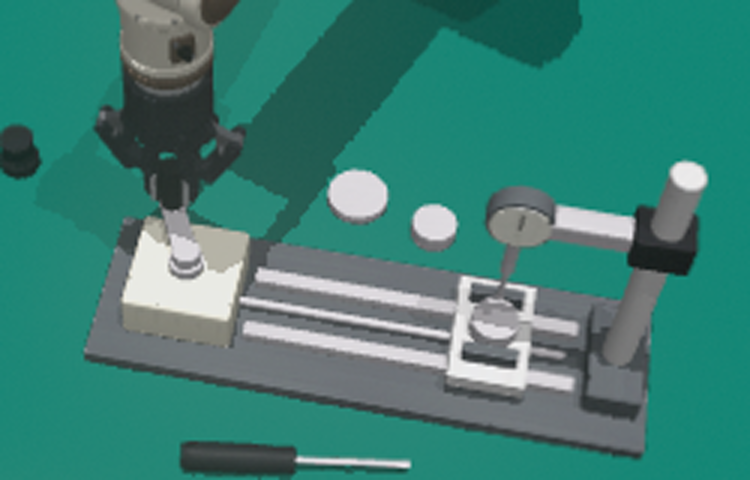

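```bash
python3 - <<'E'
from h import *
q=down(np.arctan2(278,30.5))
manip.open_jaws(); p=read_eef_pos(); print(read_t(),p,read_force())
manip.move_straight((p[0],p[1],200),speed=150,force_limit=15)
o=[]
for i,p in ((4,(440,120,275)),(5,(440,210,275))):
    manip.movep(p,q); manip.pause(0.25)
    T=toolT(); np.save(f"w{i}.npy",T); im=vision.grab_frame("wrist")[:,:,::-1]; cv2.imwrite(f"pics/wrist{i}.png",im)
    c=proj("wrist",np.array([564,193,75.]),T).astype(int); print(read_t(),c); x0,y0=c-50; print(x0,y0)
    o.append(cv2.resize(im[y0:y0+100,x0:x0+100],(400,400),interpolation=cv2.INTER_CUBIC))
cv2.imwrite("pics/wz45.png",np.hstack(o))
E
```

```text
20.3 [ 482.85744861 -104.04741242   97.93922254] [0.64145455 0.3372502  0.30880306]
22.3833 [411 328]
361 278
23.1333 [319 337]
269 287
```

View pics/wz45.png

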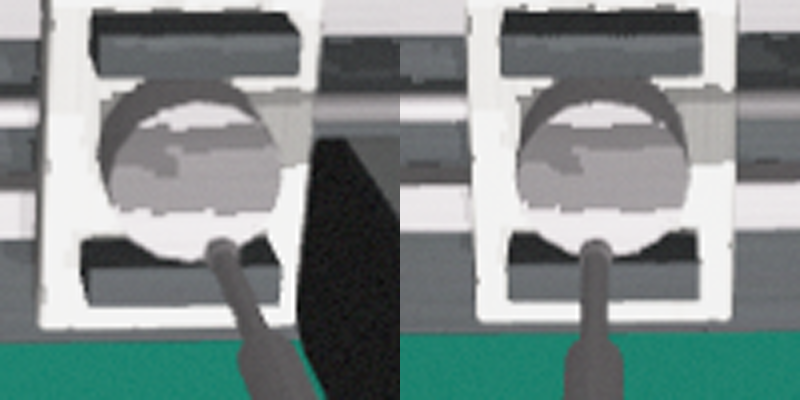

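```bash
python3 - <<'E'
from h import *
np.set_printoptions(precision=1,suppress=True)
T1,T2=np.load("w4.npy"),np.load("w5.npy")
u=np.array([30.5,278]);u/=np.linalg.norm(u)
m={"disc":((409.75,323.2),(319.9,331.5),66),"tip":((416.5,340),(318,348.5),96)}
r={}
for k,(a,b,z) in m.items():
    r[k]=[tri([ray("wrist",a,T1),ray("wrist",b,T2)]),atz("wrist",a,z,T1),atz("wrist",b,z,T2)]; print(k,*r[k])
for i in range(3):
    d=(r["tip"][i]-r["disc"][i])[:2]; print("along",d@u,"across",d@np.array([u[1],-u[0]]))
E
```

```text
disc [564.6 193.8  62.5] [562.7 193.1  66. ] [562.7 194.   66. ]
tip [562.3 192.4  98.2] [563.9 192.8  96. ] [563.3 192.2  96. ]
along -1.6772361697830585 across -2.215002584771708
along -0.14123922719596918 across 1.2055886355480525
along -1.7166280191462924 across 0.8271420157101703
```

Two views put the carriage 0.2 to 1.7 mm past the tip. I'll take sharper measurements before correcting it.

```bash
python3 - <<'E'
from h import *
q=down(np.arctan2(278,30.5))
o=[]
for i,p in ((6,(455,193,235)),(7,(455,160,235)),(8,(455,225,235))):
    manip.movep(p,q); manip.pause(0.4)
    T=toolT(); np.save(f"w{i}.npy",T); im=vision.grab_frame("wrist")[:,:,::-1]; cv2.imwrite(f"pics/wrist{i}.png",im)
    c=proj("wrist",np.array([564,193,75.]),T).astype(int); x0,y0=c-45; print(read_t(),x0,y0,T[:3,3])
    print(T[:3,:3])
    o.append(cv2.resize(im[y0:y0+90,x0:x0+85],(255*3//3,270),interpolation=cv2.INTER_CUBIC) if 0 else cv2.resize(im[y0:y0+90,x0:x0+66+14],(265,298),interpolation=cv2.INTER_CUBIC))
cv2.imwrite("pics/wz678.png",np.hstack(o))
E
```

```text
23.8833 289 298 [455.23730727 193.31650404 235.81231918]
[[ 9.94088680e-01  1.42112045e-03  1.08561855e-01]
 [-1.08562343e-01  2.70157526e-04  9.94089606e-01]
 [ 1.38339226e-03 -9.99998954e-01  4.22840703e-04]]
24.5917 327 295 [454.93311038 160.38732807 234.98182039]
[[ 9.94107034e-01 -9.93537258e-05  1.08402934e-01]
 [-1.08402929e-01  5.49364815e-05  9.94107038e-01]
 [-1.04723514e-04 -9.99999994e-01  4.38425078e-05]]
25.4083 254 302 [455.15068999 224.44992054 235.07314699]
[[ 9.93922413e-01  1.44810603e-04  1.10082771e-01]
 [-1.10082768e-01 -3.03623125e-05  9.93922423e-01]
 [ 1.47272873e-04 -9.99999989e-01 -1.42366309e-05]]
```

View pics/wz678.png

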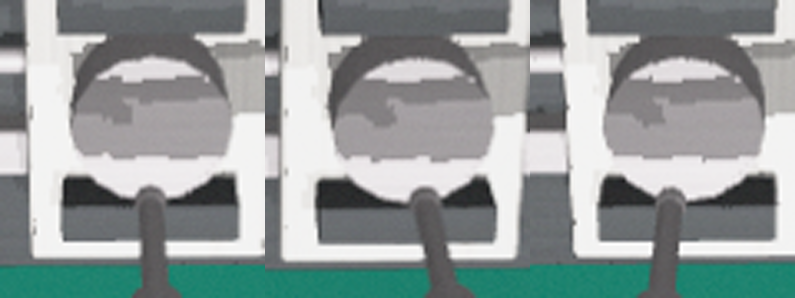

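```bash
python3 - <<'E'
from h import *
np.set_printoptions(precision=1,suppress=True)
u=np.array([30.5,278]);u/=np.linalg.norm(u); s=3.3125
R={}
for i,x0,y0,dx,tx in ((6,289,298,152,150.5),(7,327,295,148.5,160),(8,254,302,154.5,141)):
    T=np.load(f"w{i}.npy")
    d=(x0+dx/s,y0+128/s); t=(x0+tx/s,y0+200/s); R[i]=(T,d,t)
    D=atz("wrist",d,66,T);P=atz("wrist",t,97,T); e=(P-D)[:2]; print(i,D,P,"along",e@u,"across",e@[u[1],-u[0]])
print(tri([ray("wrist",R[i][1],R[i][0]) for i in R]),tri([ray("wrist",R[i][2],R[i][0]) for i in R]))
E
```

```text
6 [562.7 193.6  66. ] [564.6 191.9  97. ] along -1.4307436121619328 across 2.093969735744566
7 [562.2 193.3  66. ] [564.3 192.2  97. ] along -0.9093590691299913 across 2.2773549792179657
8 [562.6 193.9  66. ] [564.2 191.8  97. ] along -1.8876158727962211 across 1.8230529886657192
[564.1 193.6  63.2] [563.4 192.   98.5]
```

Five views agree on an overrun of about 1.3 mm, so I'll regrasp and turn back about 9.4°.

```bash
python3 - <<'E'
from h import *
np.set_printoptions(precision=2,suppress=True)
q=down(np.arctan2(278,30.5)); C=np.array([533.7,-85.7])
manip.movep((482,-104.1,200),q)
print(manip.move_straight((482,-104.1,98),speed=120,force_limit=8))
manip.grab(35); e=read_eef_pos(); A=lambda e:np.degrees(np.arctan2(*(e[:2]-C)[::-1])); a0=A(e); print(read_t(),e,a0,np.linalg.norm(e[:2]-C))
tgt=a0+9.4; cmd=tgt
for k in range(3):
    c=np.radians(cmd); manip.move_straight((*(C+55*np.array([np.cos(c),np.sin(c)])),98),speed=30); manip.pause(.2)
    e=read_eef_pos(); a=A(e); print(e,a-a0,read_force()); 
    if abs(tgt-a)<0.5: break
    cmd+=tgt-a
manip.open_jaws(); p=read_eef_pos()
manip.move_straight((p[0],p[1],200),speed=150,force_limit=15)
o=[]
for i,p in ((9,(455,193,235)),(10,(455,160,235)),(11,(455,225,235))):
    manip.movep(p,q); manip.pause(0.4)
    T=toolT(); np.save(f"w{i}.npy",T); im=vision.grab_frame("wrist")[:,:,::-1]; cv2.imwrite(f"pics/wrist{i}.png",im)
    c=proj("wrist",np.array([564,193,75.]),T).astype(int); x0,y0=c-45; print(read_t(),x0,y0)
    o.append(cv2.resize(im[y0:y0+90,x0:x0+80],(265,298),interpolation=cv2.INTER_CUBIC))
cv2.imwrite("pics/wz9.png",np.hstack(o))
E
```

```text
False
28.2667 [ 482.06 -104.27   98.26] -160.22253259982585 54.874556094585486
[ 485.74 -112.45   98.21] 9.37364377739624 [-2.05  0.96  4.72]
32.0333 290 299
32.7417 327 295
33.5583 254 302
```

View pics/wz9.png

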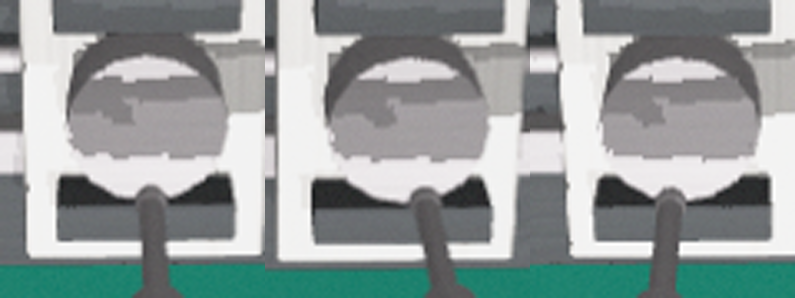

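```bash
python3 - <<'E'
from h import *
u=np.array([30.5,278]);u/=np.linalg.norm(u); s=3.3125
for i,x0,y0,dx,tx in ((9,290,299,148,150.5),(10,327,295,143.5,160),(11,254,302,151,141)):
    T=np.load(f"w{i}.npy")
    D=atz("wrist",(x0+dx/s,y0+128/s),66,T);P=atz("wrist",(x0+tx/s,y0+200/s),97,T); e=(P-D)[:2]; print(i,D.round(1),P.round(1),"along",(e@u).round(2))
cv2.imwrite("pics/scene12.png",vision.grab_frame("scene")[:,:,::-1])
E
```

```text
9 [562.7 192.4  66. ] [564.7 191.8  97. ] along -0.42
10 [562. 192.  66.] [564.3 192.2  97. ] along 0.42
11 [562.4 193.   66. ] [564.1 191.9  97. ] along -0.95
```

View pics/scene12.png

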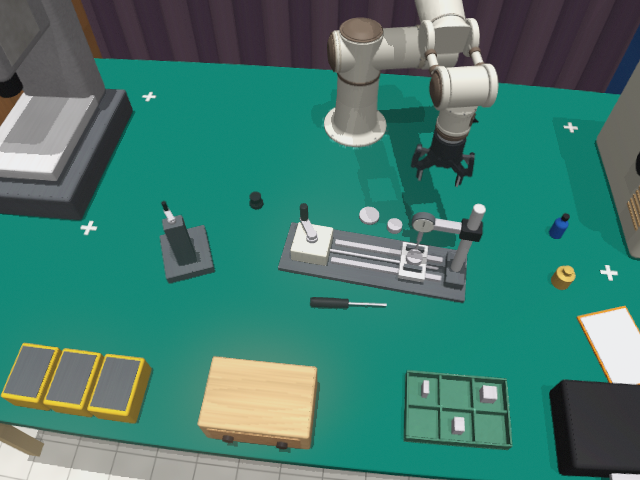

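Mean along-rail offset is about 0.3 mm, the arm is clear, and the stand hasn't moved. Handing in.

```bash
python3 -c "
from plant import *
print(read_t(),read_force()); manip.finish_job(); print(read_t())"
```

```text
33.6083 [ 0.19079311 -0.93150517  0.39691796]
the job is handed in; nothing more can be done
the job is handed in; nothing more can be done
```

The specimen now stands under the gauge tip to within about 1 mm along the rails, and the job was handed in at 33.6 s with the gripper open and clear.

- **Winding:** I gripped the crank's free-spinning grip and led it clockwise about 590°. The wrist camera then showed the disc about 1.3 mm past the tip. I regrasped, turned back 9.4° and let go.
- **Final position:** the last three wrist views gave along-rail offsets of -0.4, +0.4 and -1.0 mm, a mean of about -0.3 mm.
- **A check that disagreed:** the same kind of views showed about 2 mm of offset across the rails, which the crank cannot change. I took it as height or calibration error and left it.
- **Forces and surroundings:** logged wrist force stayed at or below about 11 N. I never touched the carriage or the height stand, and the stand looks unmoved in the last scene picture.

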